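# Line up the kitchen tins by height

### The job

Line up the four lidded aluminium tins by height on the row of cork rounds, one tin standing upright in the middle of each round: the shortest next to the feeding bowl, then taller and taller, with the tallest next to the glass jar. Let go of them all, never tip a tin over, and do not push or knock the glass jar out of its place.

Things in the scene. Friction and masses are not known exactly. Their poses are not given: they have to be found in the camera images.
- tin_a_center (a point): centre (half-way up, on the axis) of one of four closed plain aluminium tins, an upright round cylinder 52 mm in diameter and 84 mm high with its lid, 0.1 to 0.35 kg; the lid is fast on it and shows as a thin dark seam 14 mm below the top; z axis up. It starts standing on the shelf (z = 0) and can be gripped across its diameter anywhere up its side, best near the top.
- tin_b_center (a point): centre (half-way up, on the axis) of one of four closed plain aluminium tins, an upright round cylinder 52 mm in diameter and 44 mm high with its lid, 0.1 to 0.35 kg; the lid is fast on it and shows as a thin dark seam 14 mm below the top; z axis up. It starts standing on the shelf (z = 0) and can be gripped across its diameter anywhere up its side, best near the top.
- tin_c_center (a point): centre (half-way up, on the axis) of one of four closed plain aluminium tins, an upright round cylinder 52 mm in diameter and 104 mm high with its lid, 0.1 to 0.35 kg; the lid is fast on it and shows as a thin dark seam 14 mm below the top; z axis up. It starts standing on the shelf (z = 0) and can be gripped across its diameter anywhere up its side, best near the top.
- tin_d_center (a point): centre (half-way up, on the axis) of one of four closed plain aluminium tins, an upright round cylinder 52 mm in diameter and 64 mm high with its lid, 0.1 to 0.35 kg; the lid is fast on it and shows as a thin dark seam 14 mm below the top; z axis up. It starts standing on the shelf (z = 0) and can be gripped across its diameter anywhere up its side, best near the top.
- mark1_top (a point): centre of the upper face of one of four identical fixed cork rounds, 72 mm across and 4 mm thick, on which a tin is set; z up. They lie in a straight row, 94 to 126 mm apart, on a plywood strip 15 mm high that reaches 55 mm in front of the row (robot side) and 105 mm behind it, with a guard rail 44 mm high above the shelf 92 mm behind the row. The number says nothing of its place in the row.
- mark2_top (a point): centre of the upper face of one of four identical fixed cork rounds, 72 mm across and 4 mm thick, on which a tin is set; z up. They lie in a straight row, 94 to 126 mm apart, on a plywood strip 15 mm high that reaches 55 mm in front of the row (robot side) and 105 mm behind it, with a guard rail 44 mm high above the shelf 92 mm behind the row. The number says nothing of its place in the row.
- mark3_top (a point): centre of the upper face of one of four identical fixed cork rounds, 72 mm across and 4 mm thick, on which a tin is set; z up. They lie in a straight row, 94 to 126 mm apart, on a plywood strip 15 mm high that reaches 55 mm in front of the row (robot side) and 105 mm behind it, with a guard rail 44 mm high above the shelf 92 mm behind the row. The number says nothing of its place in the row.
- mark4_top (a point): centre of the upper face of one of four identical fixed cork rounds, 72 mm across and 4 mm thick, on which a tin is set; z up. They lie in a straight row, 94 to 126 mm apart, on a plywood strip 15 mm high that reaches 55 mm in front of the row (robot side) and 105 mm behind it, with a guard rail 44 mm high above the shelf 92 mm behind the row. The number says nothing of its place in the row.
- bowl: white ceramic feeding bowl, rim 110 mm across, its rim 55 mm above its underside, stuck on the strip by a grey silicone suction base; it stands at one end of the row of cork rounds, 102 to 118 mm past the last round, in line with the row. Origin: centre of its underside, z axis up. It does not move.
- jar_center (a point): centre (half-way up) of the empty, open, clear glass jar, 76 mm in diameter and 110 mm high, standing loose on the strip at the other end of the row of rounds, in line with the row and 102 to 118 mm past the last round; z axis up.
Things that resemble listed ones, but are neither listed nor needed, are in the scene too. What is shaped like the part that bears tin_c_center but green is not meant. Leave any purple look-alike of the part that bears tin_d_center alone.

How it is judged:
By the outcome, as a careful person would: the job done as asked, in the order asked, and still so for the second after the job is handed in, with the robot touching nothing.
It also fails if it takes over 99 s, if anything falls off the work surface, if the arm or the gripper's body presses on something with over 40 N, if the wrist force passes 120 N, or if a joint passes its speed limit or range.

### The arm

A 6-joint arm with a two-finger parallel gripper is mounted at the origin on the work surface. World frame = base frame: x ahead of the robot, y to its left, z up, the work surface at z = 0. Lengths are in m, angles in degrees, forces in N, time in s.
With the tool pointing down it reaches from about 0.375 to 0.9 m from the base axis. Payload 3.1 kg.
Tool frame: the origin (TCP) lies at the very end of the fingers, on their centre line; the grasp point (between the pads) lies 19 mm behind it; z points along the fingers, y is the line along which they close (so a half turn about z gives the same grasp; the last joint's range is limited). The gripper opens to 87 mm and grips with 3 to 60 N. Pads are 19 mm wide; open, the fingers measure 117 mm over their backs; the gripper's body (75 mm by 190 mm) begins 51 mm behind the grasp point.
Start: joints at [56.179, 30.224, 82.088, -0, 67.689, -10.227], TCP at [0.25, 0.573, 0.187] pointing down, gripper open.
Joint ranges: [-176.69, 176.69], [-43.24, 126.21], [12.49, 139.97], [-82, 262], [0, 151.66], [-163.58, 163.58]. Speed limits (degrees/s): [159.86, 159.86, 180, 180, 180, 180].

### API

Orientations are given as a 3x3 rotation matrix whose columns are the frame's x, y, z axes.
In Python, from rig import bot gives the robot as it stands.
- The arm moves only by the tool move_arm, never from a script. Its argument "increments" is a list of rows, each an object with "xyz": the shift along the tool's x, y, z in mm, a list of three; "roll": the turn about the tool's z in rad; "grip": the opening in per cent of the stroke, from 0 (shut) to 100 (fully open). A call has 1 to 5 rows; each row shifts and turns the commanded pose from where the row before left it, along the tool's axes as they then stand; what a row does not reach is not made up. A row lasts 1/12 s, in which the tool goes at most 41.7 mm and 7.16 degrees, less where a joint would pass 70% of its speed; a pose out of reach is approached as far as the arm can. A call is refused whole if a number of a shift passes 41.7 or a number of a turn 0.125, either way. A call with a gripper value outside its range is refused whole. The fingers move at their own pace and stop on an object; the grip force is fixed at half the most. Time passes only in rows, so rows that do not move let the fingers close. It gives the time, the measured TCP pose, the force, the opening and the grip force at its end, in the units of the state.
- bot.read_state(): the state, without advancing time (a new reading comes with each control period).
- bot.capture(name): name is "side" or "top"; returns (picture, depth): 480x640x3 uint8, red, green, blue; 480x640 float32, m along the optical axis (not along the pixel's ray), 0 where there is no reading.
- bot.camera_model(name): a dict with "intrinsics" (3x3 intrinsics, pixels), "rvec" (rotation vector, rad) and "tvec" (3), from world to camera coordinates, as OpenCV has them. Camera axes: x right, y down, z forward; pixel columns grow to the right and rows downward; lengths in m; the calibration is good to about 2 mm. A picture is of the moment at which its call begins. camera_model takes no time and is no camera call.
- bot.hand_in(): hands the job in; it is judged then, once.
Trained networks look in the newest picture that a camera, given by its name, has taken for a name from the list of things; names that differ only in an ending like _2 or _b are one class to them, and where a whole thing is asked for, a point or a joint stands for the part that bears it (a point fixed in the world has none). Each returns a list of dicts, best first, with "conf" (0 to 1); they miss things now and then, are a little off and sometimes report something else, mostly with a low value. They report only what shows in the picture. A call takes as long as a camera call. They do not tell look-alikes from the thing itself.
- bot.spot_in(label, camera): "at" ([x, y, z] in m, in the coordinates of the camera as it stood for that picture, good to about 4 mm: the middle of the surface that is visible of it).
- bot.trace(label, camera): "mask" (480x640 bool, what is visible of it).
The state is a dict: "time_s": time; "joint_positions": joint angles; "qvel": joint speeds; "tau": joint torques, N m; "position": TCP position; "tcp_rot": TCP orientation; "force": force on the tool from outside, world axes, zero at the start; "moment": the same for the moment, N m; "opening": opening from 0.0 (shut) to 1.0 (fully open); "grasp_force": force on a finger pad.
Only numpy, scipy, OpenCV 4.12 (cv2) and the standard library are available. Lean on these libraries where they do the work, as an engineer would, in place of code of your own. Each camera call takes 0.05 s, during which the arm holds its last target. There are 200 camera calls.

## Working session

There is one attempt and no reset: what is moved stays moved. The work goes in short steps, Python scripts to look and compute and a tool call to move; the robot and the scene stay as the last step left them, time stands still between calls to the robot, and variables do not carry over. Pictures are saved under pics/ and viewed, at most 14 in all, crops included, and the job is handed in when it is done.

Besides the shell and the picture viewer there is one more tool, called after ">>>" as name(argument=value, ...) on one line, values as JSON. move_arm: Moves the arm, as the interface text tells. Its arguments: {"type":"object","properties":{"increments":{"type":"array"}},"required":["increments"]}

```bash
mkdir -p pics; ls; cat > h.py <<'E'
import numpy as np, cv2
from rig import bot
def cam(n):
    m=bot.camera_model(n);K=np.array(m["intrinsics"]).reshape(3,3);R=cv2.Rodrigues(np.array(m["rvec"],float))[0];t=np.array(m["tvec"],float).ravel();return K,R,t
def world(n,p): # cam->world
    K,R,t=cam(n); return (np.atleast_2d(p)-t)@R
def cloud(n,d):
    K,R,t=cam(n);v,u=np.mgrid[:480,:640]
    P=np.stack([(u-K[0,2])/K[0,0]*d,(v-K[1,2])/K[1,1]*d,d],-1)
    return (P-t)@R
def proj(n,p):
    K,R,t=cam(n);c=R@np.array(p)+t;c=K@c;return c[:2]/c[2]
def save(n,rgb): cv2.imwrite(f"pics/{n}.png",rgb[:,:,::-1])
E
python3 - <<'E'
from h import *
for n in("top","side"):
    r,d=bot.capture(n);save(n+"0",r);np.save(n+"0.npy",d)
    K,R,t=cam(n);print(n,K[0,0],-R.T@t,R[2])
    for l in("tin_a_center","mark1_top","bowl","jar_center"):
        for x in bot.spot_in(l,n): print(l,round(x["conf"],2),world(n,x["at"]).round(3),proj(n,world(n,x["at"])[0]).round())
s=bot.read_state();print(s["time_s"],s["position"],s["tcp_rot"],s["opening"],s["force"])
E
```

```text
pics
top 511.079245409163 [ 0.38409309 -0.02731411  1.20419789] [ 0.12264267  0.004417   -0.99244106]
tin_a_center 0.61 [[0.434 0.018 0.083]] [299. 288.]
mark1_top 0.94 [[ 0.625 -0.192  0.022]] [390. 208.]
mark1_top 0.29 [[ 0.627 -0.082  0.019]] [343. 207.]
mark1_top 0.2 [[0.628 0.046 0.019]] [289. 206.]
mark1_top 0.2 [[0.635 0.261 0.076]] [192. 198.]
bowl 0.89 [[ 0.631 -0.299  0.043]] [437. 204.]
jar_center 0.88 [[0.632 0.264 0.074]] [190. 199.]
jar_center 0.62 [[ 0.442 -0.161  0.045]] [378. 285.]
side 535.2597803888249 [ 0.34742632 -0.69284176  0.76777931] [ 0.2037976   0.67888333 -0.70539632]
tin_a_center 0.72 [[0.431 0.004 0.064]] [248. 241.]
mark1_top 0.96 [[ 0.624 -0.187  0.021]] [380. 314.]
bowl 0.6 [[ 0.632 -0.288  0.047]] [409. 353.]
jar_center 0.9 [[0.625 0.236 0.09 ]] [314. 143.]
0.5 [0.25008017 0.57271365 0.18739872] [[-9.16418478e-01  4.00221401e-01 -6.16235709e-05]
 [ 4.00221405e-01  9.16418472e-01 -1.01197486e-04]
 [ 1.59715793e-05 -1.17402318e-04 -9.99999993e-01]] 0.9973128151469319 [-0.64041143  0.29983883 -1.17506369]
```

View pics/top0.png

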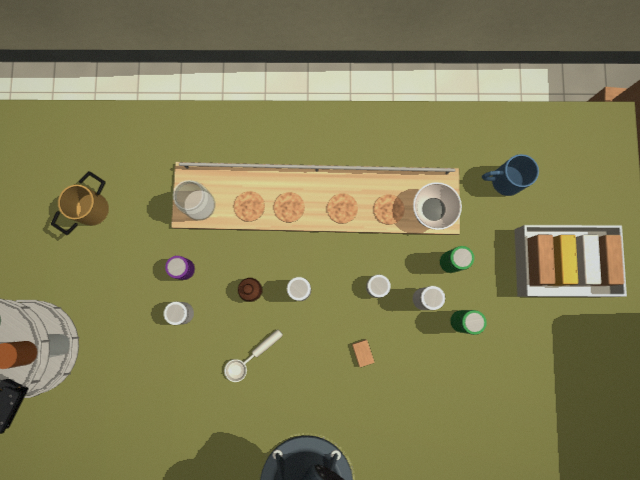

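View pics/side0.png

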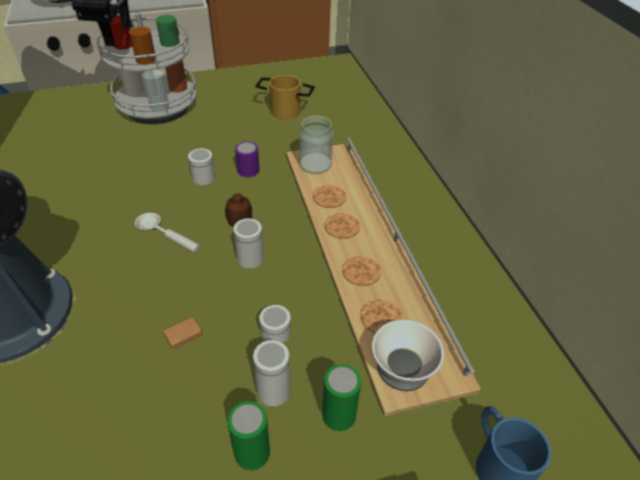

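```bash
cat > meas.py <<'E'
from h import *
def tops(n,d,guess,h,z0=0,r=.026):
    """centre of the top disc: min enclosing circle of the points near height z0+h"""
    P=cloud(n,d);m=(d>0)&(abs(P[...,2]-z0-h)<.006)&(np.hypot(P[...,0]-guess[0],P[...,1]-guess[1])<.05)
    Q=P[m]; (c,rad)=cv2.minEnclosingCircle(Q[:,:2].astype(np.float32));
    return np.round(c,4),round(rad,4),len(Q),Q[:,:2].mean(0).round(4),Q[:,2].mean().round(4)
E
python3 - <<'E'
from meas import *
d=np.load("top0.npy");P=cloud("top",d)
T=dict(a=(299,288,.084),b=(379,286,.044),c=(433,298,.104),d=(176,313,.064))
for k,(u,v,h) in T.items():
    print(k,P[v,u].round(4)); print(*tops("top",d,P[v,u],h))
for u,v in((177,267),(460,258),(474,322),(249,289)):print(P[v,u].round(3))
rgb=cv2.imread("pics/top0.png");hsv=cv2.cvtColor(rgb,cv2.COLOR_BGR2HSV)
print([hsv[y,x] for x,y in((249,200),(342,208),(315,207),(300,190))])
for n in("top","side"):
    d=np.load(n+"0.npy");P=cloud(n,d);hsv=cv2.cvtColor(cv2.imread(f"pics/{n}0.png"),cv2.COLOR_BGR2HSV)
    m=((hsv[...,0]<15)&(hsv[...,1]>105)&(abs(P[...,2]-.019)<.008)&(P[...,0]>.55)).astype(np.uint8)
    m=cv2.morphologyEx(m,cv2.MORPH_CLOSE,np.ones((5,5)))
    N,L,S,C=cv2.connectedComponentsWithStats(m)
    for i in range(1,N):
        if S[i,4]>60:
            Q=P[L==i];c,r=cv2.minEnclosingCircle(Q[:,:2].astype(np.float32));print(n,S[i,4],C[i].round(),np.round(c,4),round(r,4),Q.mean(0).round(4))
E
```

```text
a [0.4328 0.017  0.0829]
[0.4319 0.018 ] 0.0259 435 [0.4318 0.0178] 0.0844
b [ 0.44   -0.1624  0.0463]
[ 0.4409 -0.1624] 0.0258 402 [ 0.441  -0.1623] 0.0442
c [ 0.4124 -0.2717  0.1011]
[ 0.4134 -0.2707] 0.0264 459 [ 0.4131 -0.2702] 0.1045
d [0.3768 0.2887 0.0673]
[0.377  0.2914] 0.0262 432 [0.3769 0.2905] 0.0643
[0.479 0.291 0.065]
[ 0.498 -0.33   0.108]
[ 0.362 -0.357  0.103]
[0.431 0.128 0.071]
[array([ 13, 127, 193], dtype=uint8), array([ 15, 123, 213], dtype=uint8), array([ 20,  96, 216], dtype=uint8), array([ 19,  98, 213], dtype=uint8)]
top 621 [249. 206.] [0.5198 0.0674] 0.1656 [0.6255 0.1391 0.0287]
top 614 [289. 207.] [0.5221 0.0127] 0.1438 [0.6251 0.0458 0.0229]
top 621 [342. 209.] [ 0.5212 -0.0548] 0.14 [ 0.622  -0.0792  0.025 ]
top 661 [389. 209.] [ 0.5155 -0.1221] 0.1621 [ 0.6209 -0.1902  0.0228]
side 105 [232.   1.] [0.6284 1.2476] 0.0781 [0.6098 1.2511 0.0141]
```

```bash
python3 - <<'E'
from meas import *
n="top";d=np.load(n+"0.npy");P=cloud(n,d);hsv=cv2.cvtColor(cv2.imread(f"pics/{n}0.png"),cv2.COLOR_BGR2HSV)
K,R,t=cam(n);C0=-R.T@t
v,u=np.mgrid[:480,:640];D=np.stack([(u-K[0,2])/K[0,0],(v-K[1,2])/K[1,1],u*0+1.],-1)@R
W=C0+D*((.019-C0[2])/D[...,2])[...,None]
m=((hsv[...,0]<15)&(hsv[...,1]>105)&(abs(P[...,2]-.019)<.008)&(P[...,0]>.55)).astype(np.uint8)
m=cv2.morphologyEx(m,cv2.MORPH_CLOSE,np.ones((5,5)))
N,L,S,C=cv2.connectedComponentsWithStats(m)
for i in range(1,N):
    if S[i,4]>60:
        Q=W[L==i][:,:2];c,r=cv2.minEnclosingCircle(Q.astype(np.float32));print(S[i],np.round(c,4),round(r,4),Q.mean(0).round(4),((Q.max(0)+Q.min(0))/2).round(4),np.ptp(Q,axis=0).round(4))
m=(P[...,2]>.062)&(P[...,2]<.078)&(np.hypot(P[...,0]-.63,P[...,1]+.3)<.08);Q=P[m][:,:2];print("bowl",cv2.minEnclosingCircle(Q.astype(np.float32)))
# strip plywood edges
print("strip z",P[206,265],P[206,315])
E
```

```text
[234 192  30  29 621] [0.628  0.1406] 0.035 [0.6275 0.1404] [0.6282 0.1408] [0.0674 0.0687]
[274 193  30  29 614] [0.6262 0.0463] 0.0351 [0.6258 0.046 ] [0.6263 0.0463] [0.0673 0.0686]
[327 194  30  29 621] [ 0.624  -0.0793] 0.0349 [ 0.6233 -0.0795] [ 0.6246 -0.0788] [0.0673 0.0684]
[374 195  31  29 661] [ 0.623  -0.1902] 0.036 [ 0.6217 -0.1907] [ 0.6228 -0.1907] [0.0672 0.0707]
bowl ((0.6211637258529663, -0.2926025092601776), 0.05494872108101845)
strip z [0.62934121 0.10234429 0.01404422] [ 0.63028426 -0.01619685  0.01257458]
```

```bash
python3 - <<'E'
from meas import *
for n in("top","side"):
    print(n,proj(n,[.25,.573,.187]),proj(n,[.25,.573,.3]))
    P=cloud(n,np.load(n+"0.npy"));m=(P[...,1]>.42)&(P[...,1]<.85)&(P[...,0]<.5)&(P[...,0]>.1)&(P[...,2]>.04)&(P[...,2]<.6)
    Q=P[m]
    for x in np.arange(.1,.5,.05): print([ (lambda s: round(s[:,2].max(),2) if len(s) else 0)(Q[(abs(Q[:,0]-x-.025)<.025)&(abs(Q[:,1]-y-.025)<.025)]) for y in np.arange(.4,.85,.05)])
E
```

```text
top [ 10.57545043 377.99587198] [-28.58276497 386.55539232]
[0, 0, 0, 0, 0, 0, 0, 0, 0]
[0, np.float64(0.34), np.float64(0.32), np.float64(0.07), np.float64(0.08), 0, 0, 0, 0]
[0, np.float64(0.34), np.float64(0.34), np.float64(0.17), np.float64(0.17), 0, 0, 0, 0]
[0, np.float64(0.34), np.float64(0.32), np.float64(0.24), np.float64(0.17), 0, 0, 0, 0]
[0, 0, np.float64(0.24), np.float64(0.24), np.float64(0.17), 0, 0, 0, 0]
[0, 0, np.float64(0.2), np.float64(0.2), np.float64(0.17), 0, 0, 0, 0]
[0, 0, 0, np.float64(0.2), np.float64(0.17), 0, 0, 0, 0]
[0, 0, 0, 0, 0, 0, 0, 0, 0]
side [121.18534649  50.65443486] [108.96291617   1.32379973]
[0, 0, 0, 0, 0, 0, 0, 0, 0]
[0, np.float64(0.34), np.float64(0.34), np.float64(0.2), np.float64(0.2), 0, 0, 0, 0]
[0, np.float64(0.34), np.float64(0.33), np.float64(0.2), np.float64(0.23), np.float64(0.23), 0, 0, 0]
[0, np.float64(0.34), np.float64(0.32), np.float64(0.31), np.float64(0.29), np.float64(0.23), np.float64(0.2), 0, 0]
[0, 0, np.float64(0.24), np.float64(0.24), np.float64(0.25), np.float64(0.23), np.float64(0.2), 0, 0]
[0, 0, np.float64(0.2), np.float64(0.2), np.float64(0.23), np.float64(0.23), 0, 0, 0]
[0, 0, 0, np.float64(0.2), np.float64(0.2), np.float64(0.2), 0, 0, 0]
[0, 0, 0, 0, 0, 0, 0, 0, 0]
```

>>> move_arm(increments=[{"xyz":[0,0,-30],"roll":0,"grip":100},{"xyz":[0,0,-30],"roll":0,"grip":100},{"xyz":[0,0,-30],"roll":0,"grip":100},{"xyz":[0,0,-30],"roll":0,"grip":100},{"xyz":[0,0,-30],"roll":0,"grip":100}])

```text
time_s: 0.92
position: [0.25, 0.5725, 0.339]
tcp_rot: [[-0.916, 0.4, -0.0], [0.4, 0.916, -0.0], [0.0, -0.0, -1.0]]
force: [0.7, 0.7, 0.0]
opening: 1.004
grasp_force: 0.0
```

>>> move_arm(increments=[{"xyz":[-23,-21,0],"roll":0,"grip":100},{"xyz":[-23,-21,0],"roll":0,"grip":100},{"xyz":[-23,-21,0],"roll":0,"grip":100},{"xyz":[-23,-21,0],"roll":0,"grip":100},{"xyz":[-23,-21,0],"roll":0,"grip":100}])

```text
time_s: 1.33
position: [0.3137, 0.4292, 0.3376]
tcp_rot: [[-0.917, 0.4, 0.0], [0.4, 0.917, 0.0], [-0.0, 0.0, -1.0]]
force: [0.7, -0.3, 0.6]
opening: 0.998
grasp_force: 0.0
```

>>> move_arm(increments=[{"xyz":[-23,-21,0],"roll":0,"grip":100},{"xyz":[-23,-21,0],"roll":0,"grip":100},{"xyz":[-23,-21,0],"roll":0,"grip":100},{"xyz":[-23,-21,0],"roll":0,"grip":100},{"xyz":[-23,-21,0],"roll":0,"grip":100}])

```text
time_s: 1.75
position: [0.3771, 0.2868, 0.3377]
tcp_rot: [[-0.916, 0.4, 0.001], [0.4, 0.916, 0.0], [-0.0, 0.0, -1.0]]
force: [0.5, 0.0, -0.0]
opening: 1.001
grasp_force: 0.0
```

>>> move_arm(increments=[{"xyz":[0,0,20],"roll":0.116,"grip":100},{"xyz":[0,0,20],"roll":0.116,"grip":100},{"xyz":[0,0,20],"roll":0.116,"grip":100},{"xyz":[0,0,20],"roll":0.116,"grip":100},{"xyz":[0,0,20],"roll":0.116,"grip":100}])

```text
time_s: 2.17
position: [0.3769, 0.288, 0.2369]
tcp_rot: [[-0.542, 0.84, 0.001], [0.84, 0.542, 0.0], [-0.0, 0.001, -1.0]]
force: [0.3, -0.3, 0.5]
opening: 1.001
grasp_force: 0.0
```

>>> move_arm(increments=[{"xyz":[0,0,20],"roll":0.116,"grip":100},{"xyz":[0,0,20],"roll":0.116,"grip":100},{"xyz":[0,0,20],"roll":0.116,"grip":100},{"xyz":[0,0,20],"roll":0.116,"grip":100},{"xyz":[0,0,20],"roll":0.116,"grip":100}])

```text
time_s: 2.58
position: [0.3771, 0.2884, 0.1369]
tcp_rot: [[0.007, 1.0, 0.001], [1.0, -0.007, 0.0], [0.0, 0.001, -1.0]]
force: [0.5, -0.1, 0.0]
opening: 1.001
grasp_force: 0.0
```

>>> move_arm(increments=[{"xyz":[2.5,0,30],"roll":0,"grip":100},{"xyz":[0,0,30],"roll":0,"grip":100},{"xyz":[0,0,25],"roll":0,"grip":100},{"xyz":[0,0,15],"roll":0,"grip":100},{"xyz":[0,0,10],"roll":0,"grip":100}])

```text
time_s: 3.0
position: [0.3761, 0.2904, 0.0257]
tcp_rot: [[0.001, 1.0, -0.002], [1.0, -0.001, -0.001], [-0.001, -0.002, -1.0]]
force: [-0.4, 0.1, -0.4]
opening: 0.999
grasp_force: 0.0
```

>>> move_arm(increments=[{"xyz":[0,0,0],"roll":0,"grip":0},{"xyz":[0,0,0],"roll":0,"grip":0},{"xyz":[0,0,0],"roll":0,"grip":0},{"xyz":[0,0,0],"roll":0,"grip":0},{"xyz":[0,0,0],"roll":0,"grip":0}])

```text
time_s: 3.42
position: [0.3776, 0.2911, 0.0284]
tcp_rot: [[0.001, 1.0, 0.002], [1.0, -0.001, 0.001], [0.001, 0.002, -1.0]]
force: [0.1, 0.5, -0.5]
opening: 0.71
grasp_force: 0.0
```

>>> move_arm(increments=[{"xyz":[0,0,0],"roll":0,"grip":0},{"xyz":[0,0,0],"roll":0,"grip":0},{"xyz":[0,0,0],"roll":0,"grip":0}])

```text
time_s: 3.67
position: [0.3784, 0.2914, 0.0292]
tcp_rot: [[0.001, 1.0, 0.003], [1.0, -0.001, 0.001], [0.001, 0.003, -1.0]]
force: [1.3, -1.1, 16.5]
opening: 0.477
grasp_force: 15.2
```

>>> move_arm(increments=[{"xyz":[0,0,0],"roll":0,"grip":0},{"xyz":[0,0,0],"roll":0,"grip":0}])

```text
time_s: 3.83
position: [0.3826, 0.2928, 0.0304]
tcp_rot: [[0.001, 1.0, 0.012], [1.0, -0.001, 0.005], [0.005, 0.012, -1.0]]
force: [5.1, -0.9, 23.5]
opening: 0.331
grasp_force: 22.8
```

```bash
python3 - <<'E'
from meas import *
r,d=bot.capture("side");cv2.imwrite("pics/g1.png",cv2.resize(r[100:260,130:330,::-1],None,fx=4,fy=3.7)[:600])
s=bot.read_state();print(s["opening"],s["grasp_force"],s["force"],s["position"])
E
```

```text
0.2882166213907095 27.887354865916905 [ 6.14694051 -1.77355621 26.68000496] [0.38381348 0.29318557 0.03090182]
```

View pics/g1.png

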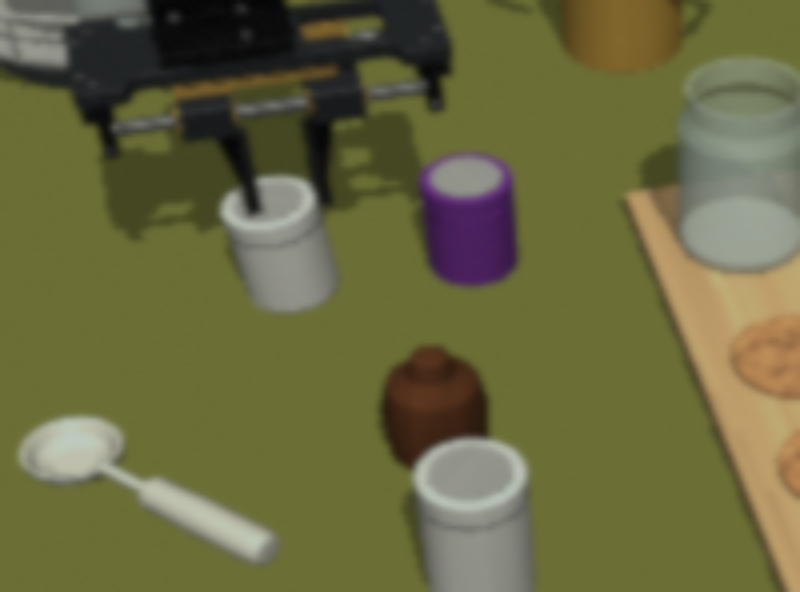

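```bash
python3 - <<'E'
from meas import *
s=bot.read_state();p=np.array(s["position"]);R=np.array(s["tcp_rot"])
f=lambda q:((proj("side",q)-[130,100])*[4,3.7]).round()
print("tcp",f(p),"tips",[f(p+R@[0,a,0]) for a in(-.0125,.0125)],"40mm up",f(p-R[:,2]*.04))
print("tin top centre orig",f([.377,.291,.064]),"bottom",f([.377,.291,0]))
r,d=bot.capture("side");P=cloud("side",d)
for (u,v) in((270,200),(285,190),(240,215),(280,240),(290,290),(250,205),(252,190),(320,190)):
    print(u,v,P[int(v/3.7+100),int(u/4+130)].round(3))
r,d=bot.capture("top");P=cloud("top",d);cv2.imwrite("pics/g2.png",cv2.resize(r[240:390,100:260,::-1],None,fx=4,fy=4))
E
```

```text
tcp [293. 246.] tips [array([271., 250.]), array([315., 243.])] 40mm up [283. 192.]
tin top centre orig [273. 205.] bottom [288. 290.]
270 200 [0.375 0.294 0.066]
285 190 [0.384 0.294 0.072]
240 215 [0.358 0.284 0.065]
280 240 [0.377 0.269 0.057]
290 290 [0.376 0.269 0.018]
250 205 [0.364 0.284 0.072]
252 190 [0.367 0.281 0.084]
320 190 [0.403 0.287 0.074]
```

View pics/g2.png

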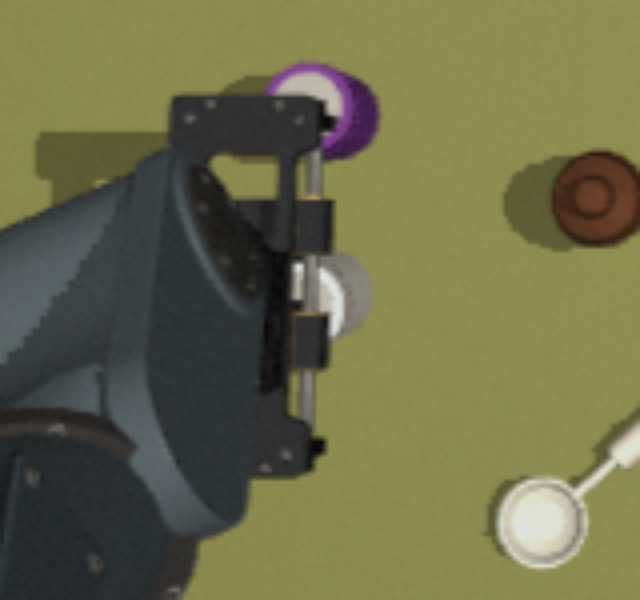

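>>> move_arm(increments=[{"xyz":[0,0,0],"roll":0,"grip":58},{"xyz":[0,0,0],"roll":0,"grip":58},{"xyz":[0,0,0],"roll":0,"grip":58},{"xyz":[0,0,0],"roll":0,"grip":58},{"xyz":[0,0,0],"roll":0,"grip":58}])

```text
time_s: 4.4
position: [0.3894, 0.295, 0.0337]
tcp_rot: [[0.0, 1.0, 0.025], [1.0, -0.001, 0.01], [0.01, 0.025, -1.0]]
force: [7.4, -2.2, 41.5]
opening: 0.51
grasp_force: 19.2
```

>>> move_arm(increments=[{"xyz":[0,0,0],"roll":0,"grip":58},{"xyz":[0,0,0],"roll":0,"grip":58}])

```text
time_s: 4.57
position: [0.3882, 0.2948, 0.0341]
tcp_rot: [[0.001, 1.0, 0.023], [1.0, -0.001, 0.009], [0.009, 0.023, -1.0]]
force: [5.1, -1.8, 43.4]
opening: 0.569
grasp_force: 20.1
```

```bash
python3 - <<'E'
from meas import *
r,d=bot.capture("side");cv2.imwrite("pics/g3.png",cv2.resize(r[100:260,130:330,::-1],None,fx=4,fy=3.7)[:600])
s=bot.read_state();print(s["opening"],s["grasp_force"],s["force"],s["position"])
E
```

```text
0.5715348269849162 20.28933674097061 [ 5.50853214 -0.97792912 44.27610533] [0.38786235 0.29473004 0.03412601]
```

View pics/g3.png

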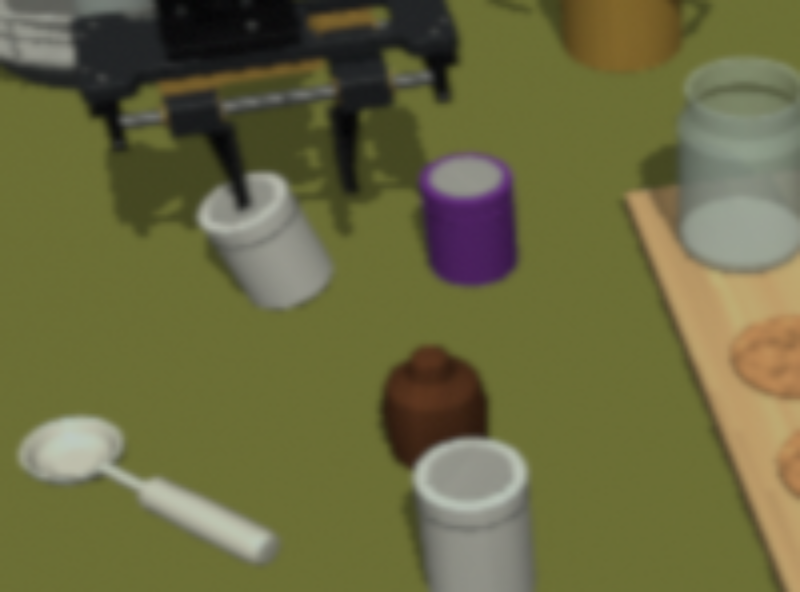

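>>> move_arm(increments=[{"xyz":[0,0,-2],"roll":0,"grip":57},{"xyz":[0,0,-2],"roll":0,"grip":57},{"xyz":[0,0,-2],"roll":0,"grip":57},{"xyz":[0,0,-2],"roll":0,"grip":57},{"xyz":[0,0,-2],"roll":0,"grip":57}])

```text
time_s: 5.03
position: [0.3768, 0.2907, 0.0379]
tcp_rot: [[0.001, 1.0, 0.0], [1.0, -0.001, 0.0], [0.0, 0.0, -1.0]]
force: [-0.9, 0.1, 0.5]
opening: 0.571
grasp_force: 0.0
```

>>> move_arm(increments=[{"xyz":[0,0,-2],"roll":0,"grip":57},{"xyz":[0,0,-2],"roll":0,"grip":57},{"xyz":[0,0,-2],"roll":0,"grip":57},{"xyz":[0,0,-2],"roll":0,"grip":57},{"xyz":[0,0,-2],"roll":0,"grip":57}])

```text
time_s: 5.45
position: [0.3767, 0.2907, 0.0474]
tcp_rot: [[0.001, 1.0, -0.001], [1.0, -0.001, -0.0], [-0.0, -0.001, -1.0]]
force: [1.2, 0.6, -0.5]
opening: 0.568
grasp_force: 0.0
```

```bash
python3 - <<'E'
from meas import *
r,d=bot.capture("side");np.save("g4.npy",d);cv2.imwrite("pics/g4.png",cv2.resize(r[100:260,130:330,::-1],None,fx=4,fy=3.7)[:600])
s=bot.read_state();print(s["opening"],s["grasp_force"],s["force"],s["position"],s["joint_positions"])
R=np.array(s["tcp_rot"]);p=np.array(s["position"]);f=lambda q:((proj("side",q)-[130,100])*[4,3.7]).round()
print([f(p+R@[0,a,0]) for a in(-.025,.025)])
E
```

```text
0.570998583571074 0.0 [ 0.99378599 -0.24920607  0.01441518] [0.37689894 0.29078615 0.04773252] [2.41664140e+01 3.26374987e+01 1.10191780e+02 1.03275499e-03
 3.71626453e+01 2.42236334e+01]
[array([231., 234.]), array([322., 221.])]
```

View pics/g4.png

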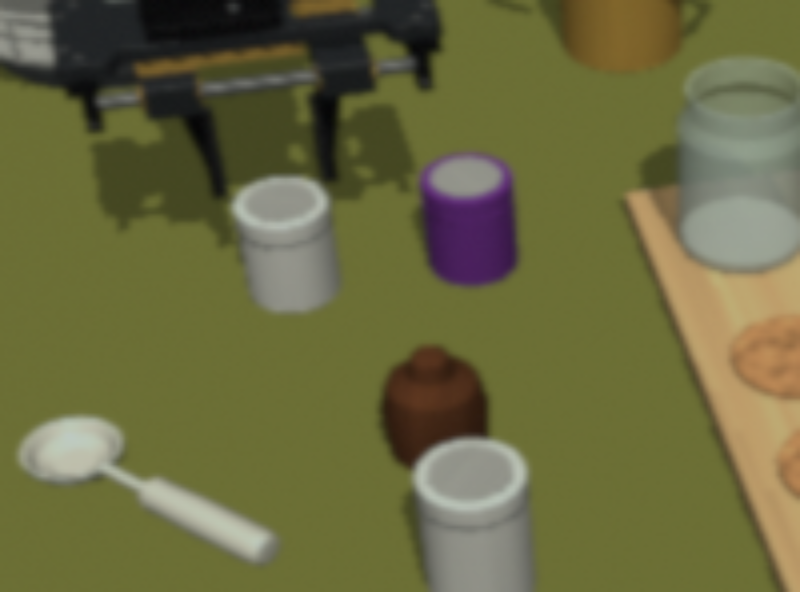

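```bash
python3 - <<'E'
from meas import *
n="side"
d=np.load("g4.npy");P=cloud("side",d);r=cv2.cvtColor(cv2.imread("pics/g4.png"),cv2.COLOR_BGR2GRAY)
for (u0,u1) in((195,245),(300,350)):
    for v in range(140,205,8):
        row=r[v,u0:u1];k=u0+int(row.argmin());print(k,v,row.min(),P[int(v/3.7+100),int(k/4+130)].round(4))
for g in((.384,.289),):print(tops("side",d,g,.064))
r2,d2=bot.capture("top");P2=cloud("top",d2);np.save("g4t.npy",d2)
m=(abs(P2[...,0]-.38)<.07)&(abs(P2[...,1]-.29)<.03)&(P2[...,2]>.05)&(P2[...,2]<.12)
print(P2[m].mean(0),m.sum(),tops("top",d2,(.384,.289),.064))
for x in bot.spot_in("tin_d_center","side"):print(x["conf"],world("side",x["at"]))
E
```

```text
201 140 10 [0.3458 0.2792 0.1251]
205 148 15 [0.3467 0.2822 0.1155]
209 156 18 [0.348  0.2826 0.11  ]
213 164 19 [0.3492 0.2821 0.105 ]
214 172 21 [0.3485 0.2819 0.1002]
217 180 19 [0.3498 0.2794 0.0966]
218 188 20 [0.349  0.2845 0.0881]
217 196 37 [0.3482 0.2799 0.0862]
215 204 64 [0.3447 0.3902 0.0008]
329 140 15 [0.4112 0.2808 0.113 ]
329 148 17 [0.4102 0.2796 0.1064]
325 156 19 [0.4078 0.2843 0.0985]
329 164 18 [0.4091 0.2813 0.0951]
329 172 18 [0.4084 0.2786 0.0919]
329 180 37 [0.4079 0.2802 0.0857]
333 188 64 [0.4165 0.3916 0.0015]
338 196 71 [ 0.4179  0.3868 -0.0013]
334 204 94 [4.137e-01 3.731e-01 3.000e-04]
(array([0.3778, 0.2927]), 0.0284, 313, array([0.3796, 0.2903]), np.float64(0.0642))
[0.37694966 0.28154002 0.06424731] 222 (array([0.3769, 0.2907]), 0.025, 194, array([0.377 , 0.2823]), np.float64(0.064))
0.75 [[0.37681498 0.27643677 0.04834882]]
0.59 [[0.47789242 0.27485768 0.04314227]]
```

>>> move_arm(increments=[{"xyz":[0,3,0],"roll":0,"grip":100},{"xyz":[0,0,0],"roll":0,"grip":100},{"xyz":[0,0,0],"roll":0,"grip":100},{"xyz":[0,0,0],"roll":0,"grip":100},{"xyz":[0,0,0],"roll":0,"grip":100}])

```text
time_s: 6.02
position: [0.3798, 0.2907, 0.0474]
tcp_rot: [[0.001, 1.0, -0.0], [1.0, -0.001, -0.0], [-0.0, -0.0, -1.0]]
force: [-0.2, 0.0, 0.1]
opening: 0.864
grasp_force: 0.0
```

>>> move_arm(increments=[{"xyz":[0,0,0],"roll":0,"grip":100},{"xyz":[0,0,10],"roll":0,"grip":100},{"xyz":[0,0,10],"roll":0,"grip":100},{"xyz":[0,0,10],"roll":0,"grip":100},{"xyz":[0,0,5],"roll":0,"grip":100}])

```text
time_s: 6.43
position: [0.3793, 0.2905, 0.0114]
tcp_rot: [[0.001, 1.0, -0.001], [1.0, -0.001, -0.001], [-0.001, -0.001, -1.0]]
force: [-0.0, 0.9, 0.0]
opening: 0.999
grasp_force: 0.0
```

```bash
python3 - <<'E'
from meas import *
r,d=bot.capture("side");cv2.imwrite("pics/g5.png",cv2.resize(r[100:260,130:330,::-1],None,fx=4,fy=3.7)[:600])
s=bot.read_state();print(s["opening"],s["force"],s["position"])
E
```

```text
1.0016511360782057 [-0.46438668 -0.12769101 -0.0289281 ] [0.37893049 0.2902935  0.01093281]
```

View pics/g5.png

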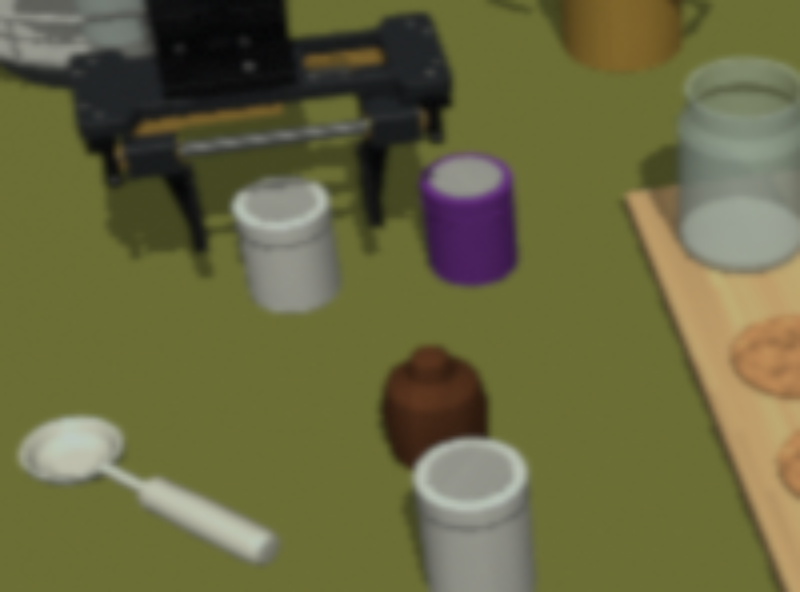

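>>> move_arm(increments=[{"xyz":[0,0,7],"roll":0,"grip":100},{"xyz":[0,0,6],"roll":0,"grip":100},{"xyz":[0,0,5],"roll":0,"grip":100},{"xyz":[0,0,2],"roll":0,"grip":100},{"xyz":[0,0,0],"roll":0,"grip":0}])

```text
time_s: 6.9
position: [0.3795, 0.2906, -0.0081]
tcp_rot: [[0.001, 1.0, -0.001], [1.0, -0.001, -0.0], [-0.0, -0.001, -1.0]]
force: [0.0, -0.1, -0.3]
opening: 0.975
grasp_force: 0.0
```

>>> move_arm(increments=[{"xyz":[0,0,0],"roll":0,"grip":0},{"xyz":[0,0,0],"roll":0,"grip":0},{"xyz":[0,0,0],"roll":0,"grip":0},{"xyz":[0,0,0],"roll":0,"grip":0},{"xyz":[0,0,0],"roll":0,"grip":0}])

```text
time_s: 7.32
position: [0.3799, 0.2908, -0.0073]
tcp_rot: [[0.001, 1.0, 0.0], [1.0, -0.001, 0.0], [0.0, 0.0, -1.0]]
force: [-1.2, 0.1, -0.8]
opening: 0.635
grasp_force: 0.2
```

>>> move_arm(increments=[{"xyz":[0,0,0],"roll":0,"grip":0},{"xyz":[0,0,0],"roll":0,"grip":0},{"xyz":[0,0,0],"roll":0,"grip":0},{"xyz":[0,0,0],"roll":0,"grip":0}])

```text
time_s: 7.65
position: [0.3796, 0.2907, -0.0074]
tcp_rot: [[0.001, 1.0, -0.0], [1.0, -0.001, -0.0], [-0.0, -0.0, -1.0]]
force: [-0.9, 0.6, 3.9]
opening: 0.589
grasp_force: 30.0
```

>>> move_arm(increments=[{"xyz":[0,0,-10],"roll":0,"grip":0},{"xyz":[0,0,-20],"roll":0,"grip":0},{"xyz":[0,0,-25],"roll":0,"grip":0},{"xyz":[0,0,-25],"roll":0,"grip":0},{"xyz":[-10,4,0],"roll":0,"grip":0}])

```text
time_s: 8.07
position: [0.3865, 0.2829, 0.0764]
tcp_rot: [[-0.001, 1.0, 0.008], [1.0, 0.001, 0.004], [0.004, 0.008, -1.0]]
force: [0.6, 0.4, -1.4]
opening: 0.59
grasp_force: 30.0
```

>>> move_arm(increments=[{"xyz":[-20,14,0],"roll":0,"grip":0},{"xyz":[-26,18,0],"roll":0,"grip":0},{"xyz":[-26,18,0],"roll":0,"grip":0},{"xyz":[-26,18,0],"roll":0,"grip":0},{"xyz":[-26,18,0],"roll":0,"grip":0}])

```text
time_s: 8.48
position: [0.47, 0.1548, 0.072]
tcp_rot: [[0.001, 1.0, -0.001], [1.0, -0.001, -0.0], [-0.0, -0.001, -1.0]]
force: [0.9, -0.0, -1.8]
opening: 0.591
grasp_force: 30.0
```

>>> move_arm(increments=[{"xyz":[-26,18,0],"roll":0,"grip":0},{"xyz":[-26,18,0],"roll":0,"grip":0},{"xyz":[-26,18,0],"roll":0,"grip":0},{"xyz":[-26,18,0],"roll":0,"grip":0},{"xyz":[-26,18,0],"roll":0,"grip":0}])

```text
time_s: 8.9
position: [0.5596, 0.0245, 0.0717]
tcp_rot: [[0.002, 1.0, -0.001], [1.0, -0.002, -0.0], [-0.0, -0.001, -1.0]]
force: [0.7, 0.6, -1.9]
opening: 0.592
grasp_force: 30.0
```

>>> move_arm(increments=[{"xyz":[-26,18,0],"roll":0,"grip":0},{"xyz":[-26,18,0],"roll":0,"grip":0},{"xyz":[-18,9,0],"roll":0,"grip":0},{"xyz":[-10,2,0],"roll":0,"grip":0},{"xyz":[0,0,0],"roll":0,"grip":0}])

```text
time_s: 9.32
position: [0.6064, -0.0561, 0.0716]
tcp_rot: [[0.004, 1.0, -0.001], [1.0, -0.004, -0.0], [-0.0, -0.001, -1.0]]
force: [0.3, 0.4, -1.4]
opening: 0.595
grasp_force: 30.0
```

```bash
python3 - <<'E'
from meas import *
r,d=bot.capture("side");cv2.imwrite("pics/g6.png",cv2.resize(r[90:410,180:500,::-1],None,fx=1.8,fy=1.8))
s=bot.read_state();print(s["opening"],s["force"],s["position"],s["grasp_force"])
P=cloud("side",d);p=s["position"]
m=(abs(P[...,0]-p[0])<.035)&(abs(P[...,1]-p[1])<.04)&(P[...,2]>.05)&(P[...,2]<.2)
g=r.astype(int).sum(2)>300
Q=P[m&g];print(len(Q),Q.min(0),Q.max(0))
E
```

```text
0.5929343728772938 [-1.0912622  -0.10488416 -1.95089839] [ 0.60519502 -0.05415223  0.07159241] 29.989915068726987
1001 [ 0.5814388  -0.08915376  0.07907841] [ 0.6375863  -0.04034035  0.19757308]
```

View pics/g6.png

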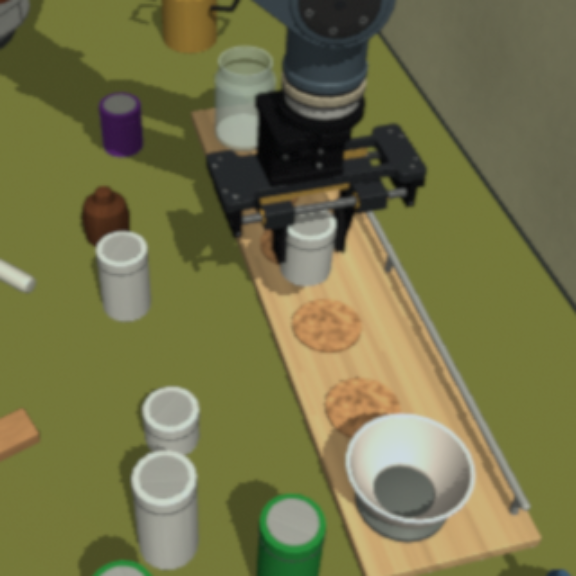

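>>> move_arm(increments=[{"xyz":[-15,10,0],"roll":0,"grip":0},{"xyz":[-10,8,10],"roll":0,"grip":0},{"xyz":[0,0,15],"roll":0,"grip":0},{"xyz":[0,0,15],"roll":0,"grip":0},{"xyz":[0,0,5],"roll":0,"grip":0}])

```text
time_s: 9.78
position: [0.622, -0.077, 0.0246]
tcp_rot: [[0.0, 1.0, -0.005], [1.0, -0.0, 0.002], [0.002, -0.005, -1.0]]
force: [-0.8, 0.7, -1.7]
opening: 0.588
grasp_force: 30.0
```

```bash
cat > look.py <<'E'
from meas import *
import sys
s=bot.read_state();p=s["position"]
print(np.round(p,4),s["opening"],s["time_s"],np.round(s["force"],1))
def side(g,h,z0,n="side"):
    r,d=bot.capture(n);P=cloud(n,d)
    m=(r.astype(int).sum(2)>250)&(np.hypot(P[...,0]-g[0],P[...,1]-g[1])<.045)&(P[...,2]>z0+.005)&(P[...,2]<z0+h*.6)&((r.max(2).astype(int)-r.min(2))<50)
    Q=P[m]
    from scipy.optimize import least_squares
    f=least_squares(lambda c:np.hypot(Q[:,0]-c[0],Q[:,1]-c[1])-.026,g,loss="soft_l1",f_scale=.002)
    print(n,"axis fit",f.x.round(4),len(Q),"rms",np.sqrt(np.mean(f.fun**2)).round(4),"z",Q[:,2].min().round(3),Q[:,2].max().round(3))
    t=tops(n,d,f.x,h,z0);print("top",t)
E
python3 - <<'E'
from look import *
side(p[:2],.064,.032)
s=bot.read_state();print(np.round(s["position"],4))
E
```

```text
[ 0.622  -0.077   0.0246] 0.5882826884864789 9.7833 [-0.8  0.7 -1.7]
side axis fit [ 0.6237 -0.0725] 317 rms 0.0013 z 0.037 0.07
top (array([ 0.6236, -0.085 ]), 0.0387, 442, array([ 0.6255, -0.0826]), np.float64(0.0964))
[ 0.6217 -0.0769  0.0244]
```

```bash
python3 - <<'E'
from look import *
side((.432,.018),.084,0)
side((.441,-.162),.044,0)
side(p[:2],.064,.025)
s=bot.read_state();print(np.round(s["position"],4))
E
```

```text
[ 0.6217 -0.0769  0.0244] 0.5878006736752738 9.8333 [-0.4 -0.  -2.2]
side axis fit [0.4342 0.0199] 434 rms 0.001 z 0.005 0.05
top (array([0.4324, 0.0196]), 0.0285, 491, array([0.4334, 0.0154]), np.float64(0.0845))
side axis fit [ 0.4429 -0.1607] 185 rms 0.0008 z 0.005 0.026
top (array([ 0.4425, -0.1615]), 0.0273, 670, array([ 0.4422, -0.164 ]), np.float64(0.0447))
side axis fit [ 0.6253 -0.073 ] 264 rms 0.0012 z 0.034 0.063
top (array([ 0.6247, -0.0809]), 0.0376, 187, array([ 0.6216, -0.0911]), np.float64(0.0892))
[ 0.6244 -0.0779  0.0275]
```

>>> move_arm(increments=[{"xyz":[-4,0,3],"roll":0,"grip":0},{"xyz":[0,0,4],"roll":0,"grip":0},{"xyz":[0,0,4],"roll":0,"grip":0},{"xyz":[0,0,3],"roll":0,"grip":0},{"xyz":[0,0,1],"roll":0,"grip":0}])

```text
time_s: 10.4
position: [0.624, -0.0824, 0.0119]
tcp_rot: [[0.001, 1.0, -0.001], [1.0, -0.001, 0.0], [0.0, -0.001, -1.0]]
force: [-0.4, 0.3, -1.8]
opening: 0.591
grasp_force: 30.0
```

>>> move_arm(increments=[{"xyz":[0,0,0],"roll":0,"grip":0},{"xyz":[0,0,0],"roll":0,"grip":0}])

```text
time_s: 10.57
position: [0.6245, -0.0825, 0.0124]
tcp_rot: [[0.001, 1.0, -0.0], [1.0, -0.001, 0.0], [0.0, -0.0, -1.0]]
force: [-0.3, -0.2, -1.6]
opening: 0.593
grasp_force: 30.0
```

```bash
python3 - <<'E'
from look import *
side(p[:2],.064,.019)
s=bot.read_state();print(np.round(s["position"],4))
E
```

```text
[ 0.6245 -0.0825  0.0124] 0.5934151564582435 10.5667 [-0.3 -0.2 -1.6]
side axis fit [ 0.6259 -0.0781] 310 rms 0.0012 z 0.024 0.057
top (array([ 0.6259, -0.091 ]), 0.0387, 445, array([ 0.6272, -0.0881]), np.float64(0.084))
[ 0.6246 -0.0825  0.0125]
```

>>> move_arm(increments=[{"xyz":[0,0,1],"roll":0,"grip":0},{"xyz":[0,0,0.5],"roll":0,"grip":0},{"xyz":[0,0,0],"roll":0,"grip":0}])

```text
time_s: 10.87
position: [0.6248, -0.0826, 0.0117]
tcp_rot: [[0.001, 1.0, 0.001], [1.0, -0.001, -0.0], [-0.0, 0.001, -1.0]]
force: [-0.6, 0.9, 3.5]
opening: 0.592
grasp_force: 30.0
```

>>> move_arm(increments=[{"xyz":[0,0,0],"roll":0,"grip":100},{"xyz":[0,0,0],"roll":0,"grip":100},{"xyz":[0,0,0],"roll":0,"grip":100},{"xyz":[0,0,0],"roll":0,"grip":100},{"xyz":[0,0,0],"roll":0,"grip":100}])

```text
time_s: 11.28
position: [0.6244, -0.0825, 0.0108]
tcp_rot: [[0.001, 1.0, -0.0], [1.0, -0.001, 0.0], [0.0, -0.0, -1.0]]
force: [0.4, -0.4, 0.1]
opening: 0.882
grasp_force: 0.0
```

>>> move_arm(increments=[{"xyz":[0,0,0],"roll":0,"grip":100},{"xyz":[0,0,-15],"roll":0,"grip":100},{"xyz":[0,0,-30],"roll":0,"grip":100},{"xyz":[0,0,-30],"roll":0,"grip":100},{"xyz":[0,0,-30],"roll":0,"grip":100}])

```text
time_s: 11.7
position: [0.6239, -0.0824, 0.1165]
tcp_rot: [[0.001, 1.0, -0.001], [1.0, -0.001, 0.0], [0.0, -0.001, -1.0]]
force: [1.1, -0.6, 0.1]
opening: 0.994
grasp_force: 0.0
```

>>> move_arm(increments=[{"xyz":[-14,-31,0],"roll":0,"grip":100},{"xyz":[-14,-31,0],"roll":0,"grip":100},{"xyz":[-14,-31,0],"roll":0,"grip":100},{"xyz":[-14,-31,0],"roll":0,"grip":100},{"xyz":[-14,-31,0],"roll":0,"grip":100}])

```text
time_s: 12.12
position: [0.468, -0.1526, 0.1162]
tcp_rot: [[0.0, 1.0, 0.0], [1.0, -0.0, -0.0], [-0.0, 0.0, -1.0]]
force: [0.4, 0.1, -0.7]
opening: 1.003
grasp_force: 0.0
```

>>> move_arm(increments=[{"xyz":[-10,-28,0],"roll":0,"grip":100},{"xyz":[0,0,25],"roll":0,"grip":100},{"xyz":[0,0,25],"roll":0,"grip":100},{"xyz":[0,0,25],"roll":0,"grip":100},{"xyz":[0,0,10],"roll":0,"grip":100}])

```text
time_s: 12.53
position: [0.44, -0.1619, 0.0289]
tcp_rot: [[0.002, 1.0, -0.003], [1.0, -0.002, 0.002], [0.002, -0.003, -1.0]]
force: [-0.6, 0.4, 0.0]
opening: 1.005
grasp_force: 0.0
```

```bash
python3 - <<'E'
from look import *
r,d=bot.capture("side");P=cloud("side",d)
s=bot.read_state();p=s["position"];print(np.round(p,4),s["opening"])
m=(r.astype(int).sum(2)<170)&(abs(P[...,1]-p[1])<.03)&(P[...,2]>.04)&(P[...,2]<.13)
for lo,hi in((-.07,-.02),(.02,.07)):
    Q=P[m&(P[...,0]-p[0]>lo)&(P[...,0]-p[0]<hi)&(P[...,2]<.09)];print(len(Q),Q.mean(0).round(4) if len(Q) else 0,np.sort(Q[:,2])[:5].round(3))
r,d=bot.capture("top");print(tops("top",d,(.624,-.079),.064,.019))
E
```

```text
[ 0.44   -0.1619  0.0289] 1.004812933956204 12.5333 [-0.6  0.4  0. ]
[ 0.4395 -0.1615  0.0281] 1.0035929820911589
55 [ 0.3932 -0.1711  0.078 ] [0.066 0.066 0.066 0.067 0.067]
73 [ 0.4884 -0.1688  0.0793] [0.066 0.066 0.066 0.066 0.068]
(array([ 0.6243, -0.0798]), 0.0264, 416, array([ 0.6235, -0.0794]), np.float64(0.0834))
```

>>> move_arm(increments=[{"xyz":[0,0,15],"roll":0,"grip":100},{"xyz":[0,0,15],"roll":0,"grip":100},{"xyz":[0,0,12],"roll":0,"grip":100},{"xyz":[0,0,7],"roll":0,"grip":100},{"xyz":[0,0,4],"roll":0,"grip":100}])

```text
time_s: 13.05
position: [0.4418, -0.1625, -0.0221]
tcp_rot: [[0.001, 1.0, 0.0], [1.0, -0.001, -0.0], [-0.0, 0.0, -1.0]]
force: [0.3, 0.4, 0.3]
opening: 0.998
grasp_force: 0.0
```

>>> move_arm(increments=[{"xyz":[0,0,0],"roll":0,"grip":0},{"xyz":[0,0,0],"roll":0,"grip":0},{"xyz":[0,0,0],"roll":0,"grip":0},{"xyz":[0,0,0],"roll":0,"grip":0},{"xyz":[0,0,0],"roll":0,"grip":0}])

```text
time_s: 13.47
position: [0.4417, -0.1625, -0.0215]
tcp_rot: [[0.001, 1.0, 0.001], [1.0, -0.001, -0.001], [-0.001, 0.001, -1.0]]
force: [0.1, 0.1, -0.5]
opening: 0.708
grasp_force: 0.0
```

>>> move_arm(increments=[{"xyz":[0,0,0],"roll":0,"grip":0},{"xyz":[0,0,0],"roll":0,"grip":0},{"xyz":[0,0,0],"roll":0,"grip":0},{"xyz":[0,0,0],"roll":0,"grip":0},{"xyz":[0,0,0],"roll":0,"grip":0}])

```text
time_s: 13.88
position: [0.4416, -0.1624, -0.0217]
tcp_rot: [[0.001, 1.0, 0.0], [1.0, -0.001, -0.0], [-0.0, 0.001, -1.0]]
force: [0.6, 1.1, 5.0]
opening: 0.594
grasp_force: 30.0
```

>>> move_arm(increments=[{"xyz":[0,0,-10],"roll":0,"grip":0},{"xyz":[0,0,-25],"roll":0,"grip":0},{"xyz":[0,0,-30],"roll":0,"grip":0},{"xyz":[0,6,-15],"roll":0,"grip":0},{"xyz":[-2,15,0],"roll":0,"grip":0}])

```text
time_s: 14.3
position: [0.4618, -0.164, 0.0611]
tcp_rot: [[0.001, 1.0, 0.001], [1.0, -0.001, -0.001], [-0.001, 0.001, -1.0]]
force: [-0.2, -0.2, -1.3]
opening: 0.589
grasp_force: 30.0
```

>>> move_arm(increments=[{"xyz":[-4,28,0],"roll":0,"grip":0},{"xyz":[-5,30,0],"roll":0,"grip":0},{"xyz":[-5,30,0],"roll":0,"grip":0},{"xyz":[-5,30,0],"roll":0,"grip":0},{"xyz":[-4,25,0],"roll":0,"grip":0}])

```text
time_s: 14.72
position: [0.6071, -0.1877, 0.0584]
tcp_rot: [[0.001, 1.0, 0.001], [1.0, -0.001, -0.0], [-0.0, 0.001, -1.0]]
force: [-0.0, -0.6, -1.6]
opening: 0.592
grasp_force: 30.0
```

>>> move_arm(increments=[{"xyz":[-3,17,0],"roll":0,"grip":0},{"xyz":[0,0,15],"roll":0,"grip":0},{"xyz":[0,0,20],"roll":0,"grip":0},{"xyz":[0,0,10],"roll":0,"grip":0},{"xyz":[0,0,0],"roll":0,"grip":0}])

```text
time_s: 15.13
position: [0.6194, -0.1891, 0.0101]
tcp_rot: [[0.001, 1.0, -0.006], [1.0, -0.001, 0.003], [0.003, -0.006, -1.0]]
force: [-0.8, 0.0, -1.2]
opening: 0.592
grasp_force: 30.0
```

```bash
python3 - <<'E'
from look import *
side(p[:2],.044,p[2]+.0217)
s=bot.read_state();print(np.round(s["position"],4))
E
```

```text
[ 0.6194 -0.1891  0.0101] 0.5917691902101773 15.1333 [-0.8  0.  -1.2]
side axis fit [ 0.6211 -0.1877] 205 rms 0.0015 z 0.037 0.058
top (array([ 0.6216, -0.1991]), 0.0378, 510, array([ 0.6228, -0.1969]), np.float64(0.0763))
[ 0.6205 -0.1896  0.0115]
```

>>> move_arm(increments=[{"xyz":[0,0,5],"roll":0,"grip":0},{"xyz":[0,0,5],"roll":0,"grip":0},{"xyz":[0,0,3],"roll":0,"grip":0},{"xyz":[0,0,2],"roll":0,"grip":0},{"xyz":[0,0,0],"roll":0,"grip":0}])

```text
time_s: 15.6
position: [0.6221, -0.1904, -0.0022]
tcp_rot: [[0.001, 1.0, -0.0], [1.0, -0.001, 0.0], [0.0, -0.0, -1.0]]
force: [-0.0, 0.8, -1.7]
opening: 0.591
grasp_force: 30.0
```

```bash
python3 - <<'E'
from look import *
side(p[:2],.044,.019)
s=bot.read_state();print(np.round(s["position"],4))
E
```

```text
[ 0.6221 -0.1904 -0.0022] 0.5908189165976644 15.6 [-0.   0.8 -1.7]
side axis fit [ 0.6235 -0.1889] 160 rms 0.0008 z 0.024 0.045
top (array([ 0.6236, -0.2009]), 0.0375, 513, array([ 0.6252, -0.1982]), np.float64(0.0639))
[ 0.6223 -0.1905 -0.002 ]
```

Good position; set down, release, rise.

>>> move_arm(increments=[{"xyz":[0,0,1],"roll":0,"grip":0},{"xyz":[0,0,0.5],"roll":0,"grip":0},{"xyz":[0,0,0],"roll":0,"grip":0}])

```text
time_s: 15.9
position: [0.6227, -0.1907, -0.0027]
tcp_rot: [[0.001, 1.0, 0.001], [1.0, -0.001, -0.0], [-0.0, 0.001, -1.0]]
force: [-1.0, 0.5, 4.0]
opening: 0.59
grasp_force: 30.0
```

>>> move_arm(increments=[{"xyz":[0,0,0],"roll":0,"grip":100},{"xyz":[0,0,0],"roll":0,"grip":100},{"xyz":[0,0,0],"roll":0,"grip":100},{"xyz":[0,0,0],"roll":0,"grip":100},{"xyz":[0,0,0],"roll":0,"grip":100}])

```text
time_s: 16.32
position: [0.6223, -0.1905, -0.0038]
tcp_rot: [[0.001, 1.0, -0.0], [1.0, -0.001, 0.0], [0.0, -0.0, -1.0]]
force: [-0.2, -0.5, 0.4]
opening: 0.885
grasp_force: 0.0
```

>>> move_arm(increments=[{"xyz":[0,0,0],"roll":0,"grip":100},{"xyz":[0,0,-15],"roll":0,"grip":100},{"xyz":[0,0,-35],"roll":0,"grip":100},{"xyz":[0,0,-35],"roll":0,"grip":100},{"xyz":[0,0,-35],"roll":0,"grip":100}])

```text
time_s: 16.73
position: [0.6218, -0.1902, 0.117]
tcp_rot: [[0.001, 1.0, -0.002], [1.0, -0.001, 0.001], [0.001, -0.002, -1.0]]
force: [1.1, 0.3, 1.0]
opening: 0.999
grasp_force: 0.0
```

>>> move_arm(increments=[{"xyz":[30,-27,0],"roll":0,"grip":100},{"xyz":[30,-27,0],"roll":0,"grip":100},{"xyz":[30,-27,0],"roll":0,"grip":100},{"xyz":[30,-27,0],"roll":0,"grip":100},{"xyz":[30,-27,0],"roll":0,"grip":100}])

```text
time_s: 17.15
position: [0.4861, -0.0393, 0.1167]
tcp_rot: [[0.002, 1.0, 0.001], [1.0, -0.002, -0.0], [-0.0, 0.001, -1.0]]
force: [1.3, 0.2, -0.5]
opening: 0.998
grasp_force: 0.0
```

>>> move_arm(increments=[{"xyz":[30,-27,0],"roll":0,"grip":100},{"xyz":[28,-28,0],"roll":0,"grip":100},{"xyz":[0,0,0],"roll":0,"grip":100},{"xyz":[0,0,10],"roll":0,"grip":100},{"xyz":[0,0,0],"roll":0,"grip":100}])

```text
time_s: 17.57
position: [0.4317, 0.0183, 0.106]
tcp_rot: [[-0.0, 1.0, -0.001], [1.0, 0.0, 0.0], [0.0, -0.001, -1.0]]
force: [0.7, 0.1, -1.0]
opening: 1.002
grasp_force: 0.0
```

```bash
python3 - <<'E'
from look import *
r,d=bot.capture("top");print(tops("top",d,(.6225,-.19),.044,.019),tops("top",d,(.624,-.079),.064,.019),tops("top",d,(.4134,-.2707),.104))
side((.432,.018),.084,0)
E
```

```text
[0.4317 0.0183 0.106 ] 1.0022511816287698 17.5667 [ 0.7  0.1 -1. ]
(array([ 0.6225, -0.19  ]), 0.0264, 399, array([ 0.6215, -0.19  ]), np.float64(0.0634)) (array([ 0.6237, -0.08  ]), 0.026, 414, array([ 0.6234, -0.0794]), np.float64(0.0832)) (array([ 0.4134, -0.2709]), 0.0261, 457, array([ 0.4131, -0.27  ]), np.float64(0.1046))
side axis fit [0.4341 0.0198] 438 rms 0.001 z 0.005 0.05
top (array([0.4339, 0.0177]), 0.0281, 493, array([0.4335, 0.0153]), np.float64(0.0844))
```

Perfect placements. Descend 94 to 0.012 and grip tin a.

>>> move_arm(increments=[{"xyz":[0,0,25],"roll":0,"grip":100},{"xyz":[0,0,25],"roll":0,"grip":100},{"xyz":[0,0,20],"roll":0,"grip":100},{"xyz":[0,0,16],"roll":0,"grip":100},{"xyz":[0,0,8],"roll":0,"grip":100}])

```text
time_s: 18.08
position: [0.4325, 0.0172, 0.0109]
tcp_rot: [[0.002, 1.0, -0.002], [1.0, -0.002, 0.0], [0.0, -0.002, -1.0]]
force: [-0.1, 0.7, 0.9]
opening: 1.002
grasp_force: 0.0
```

>>> move_arm(increments=[{"xyz":[0,0,0],"roll":0,"grip":0},{"xyz":[0,0,0],"roll":0,"grip":0},{"xyz":[0,0,0],"roll":0,"grip":0},{"xyz":[0,0,0],"roll":0,"grip":0},{"xyz":[0,0,0],"roll":0,"grip":0}])

```text
time_s: 18.5
position: [0.4333, 0.0175, 0.0133]
tcp_rot: [[0.001, 1.0, 0.002], [1.0, -0.001, -0.0], [-0.0, 0.002, -1.0]]
force: [0.4, -0.4, 0.8]
opening: 0.706
grasp_force: 0.0
```

>>> move_arm(increments=[{"xyz":[0,0,0],"roll":0,"grip":0},{"xyz":[0,0,0],"roll":0,"grip":0},{"xyz":[0,0,0],"roll":0,"grip":0},{"xyz":[0,0,0],"roll":0,"grip":0},{"xyz":[0,0,0],"roll":0,"grip":0}])

```text
time_s: 18.92
position: [0.4329, 0.0176, 0.013]
tcp_rot: [[0.001, 1.0, 0.001], [1.0, -0.001, -0.0], [-0.0, 0.001, -1.0]]
force: [-1.9, 0.4, 6.2]
opening: 0.593
grasp_force: 30.0
```

>>> move_arm(increments=[{"xyz":[0,0,-10],"roll":0,"grip":0},{"xyz":[0,0,-25],"roll":0,"grip":0},{"xyz":[0,0,-25],"roll":0,"grip":0},{"xyz":[0,6,-10],"roll":0,"grip":0},{"xyz":[2,15,0],"roll":0,"grip":0}])

```text
time_s: 19.33
position: [0.4522, 0.0199, 0.0843]
tcp_rot: [[0.001, 1.0, -0.0], [1.0, -0.001, -0.0], [-0.0, -0.0, -1.0]]
force: [-0.1, 0.4, -2.4]
opening: 0.589
grasp_force: 30.0
```

>>> move_arm(increments=[{"xyz":[4,28,0],"roll":0,"grip":0},{"xyz":[5,30,0],"roll":0,"grip":0},{"xyz":[5,30,0],"roll":0,"grip":0},{"xyz":[5,30,0],"roll":0,"grip":0},{"xyz":[5,30,0],"roll":0,"grip":0}])

```text
time_s: 19.75
position: [0.602, 0.044, 0.0818]
tcp_rot: [[0.001, 1.0, -0.002], [1.0, -0.001, 0.0], [0.0, -0.002, -1.0]]
force: [0.1, 0.4, -2.9]
opening: 0.592
grasp_force: 30.0
```

>>> move_arm(increments=[{"xyz":[2.5,24.5,0],"roll":0,"grip":0},{"xyz":[0,0,15],"roll":0,"grip":0},{"xyz":[0,0,15],"roll":0,"grip":0},{"xyz":[0,0,8],"roll":0,"grip":0},{"xyz":[0,0,0],"roll":0,"grip":0}])

```text
time_s: 20.17
position: [0.6231, 0.0463, 0.0415]
tcp_rot: [[0.001, 1.0, -0.007], [1.0, -0.001, 0.001], [0.001, -0.007, -1.0]]
force: [0.0, -0.2, -2.1]
opening: 0.59
grasp_force: 30.0
```

>>> move_arm(increments=[{"xyz":[0,0,5],"roll":0,"grip":0},{"xyz":[0,0,3],"roll":0,"grip":0},{"xyz":[0,0,2],"roll":0,"grip":0},{"xyz":[0,0,0],"roll":0,"grip":0}])

```text
time_s: 20.5
position: [0.626, 0.046, 0.0345]
tcp_rot: [[0.001, 1.0, 0.0], [1.0, -0.001, 0.0], [0.0, 0.0, -1.0]]
force: [0.4, 0.1, -2.2]
opening: 0.587
grasp_force: 30.0
```

```bash
python3 - <<'E'
from look import *
side(p[:2],.084,.021)
s=bot.read_state();print(np.round(s["position"],4))
E
```

```text
[0.626  0.046  0.0345] 0.5870230802700305 20.5 [ 0.4  0.1 -2.2]
side axis fit [0.6273 0.0479] 410 rms 0.0012 z 0.026 0.071
top (array([0.6271, 0.0448]), 0.0387, 444, array([0.6277, 0.0405]), np.float64(0.1059))
[0.6262 0.046  0.0348]
```

>>> move_arm(increments=[{"xyz":[0,0,1.5],"roll":0,"grip":0},{"xyz":[0,0,1.5],"roll":0,"grip":0},{"xyz":[0,0,0.5],"roll":0,"grip":0},{"xyz":[0,0,0],"roll":0,"grip":0}])

```text
time_s: 20.88
position: [0.6266, 0.0459, 0.0321]
tcp_rot: [[0.001, 1.0, 0.001], [1.0, -0.001, -0.0], [-0.0, 0.001, -1.0]]
force: [-1.5, 0.3, 4.3]
opening: 0.592
grasp_force: 30.0
```

>>> move_arm(increments=[{"xyz":[0,0,0],"roll":0,"grip":100},{"xyz":[0,0,0],"roll":0,"grip":100},{"xyz":[0,0,0],"roll":0,"grip":100},{"xyz":[0,0,0],"roll":0,"grip":100},{"xyz":[0,0,0],"roll":0,"grip":100}])

```text
time_s: 21.3
position: [0.6261, 0.046, 0.0307]
tcp_rot: [[0.001, 1.0, -0.0], [1.0, -0.001, 0.0], [0.0, -0.0, -1.0]]
force: [0.4, 0.1, 0.0]
opening: 0.881
grasp_force: 0.0
```

>>> move_arm(increments=[{"xyz":[0,0,0],"roll":0,"grip":100},{"xyz":[0,0,-15],"roll":0,"grip":100},{"xyz":[0,0,-35],"roll":0,"grip":100},{"xyz":[0,0,-35],"roll":0,"grip":100},{"xyz":[0,0,-25],"roll":0,"grip":100}])

```text
time_s: 21.72
position: [0.627, 0.0459, 0.1433]
tcp_rot: [[0.001, 1.0, 0.002], [1.0, -0.001, -0.0], [-0.0, 0.002, -1.0]]
force: [0.6, -0.5, -0.7]
opening: 0.995
grasp_force: 0.0
```

>>> move_arm(increments=[{"xyz":[-29,-19,0],"roll":0,"grip":100},{"xyz":[-29,-19,0],"roll":0,"grip":100},{"xyz":[-29,-19,0],"roll":0,"grip":100},{"xyz":[-29,-19,0],"roll":0,"grip":100},{"xyz":[-29,-19,0],"roll":0,"grip":100}])

```text
time_s: 22.13
position: [0.53, -0.0999, 0.1411]
tcp_rot: [[0.0, 1.0, 0.0], [1.0, -0.0, -0.0], [-0.0, 0.0, -1.0]]
force: [0.2, 0.4, -0.1]
opening: 1.002
grasp_force: 0.0
```

>>> move_arm(increments=[{"xyz":[-29,-20,0],"roll":0,"grip":100},{"xyz":[-29,-20,0],"roll":0,"grip":100},{"xyz":[-29,-20,0],"roll":0,"grip":100},{"xyz":[-29,-20,0],"roll":0,"grip":100},{"xyz":[-29,-20,0],"roll":0,"grip":100}])

```text
time_s: 22.55
position: [0.4297, -0.245, 0.1411]
tcp_rot: [[0.001, 1.0, 0.0], [1.0, -0.001, -0.0], [-0.0, 0.0, -1.0]]
force: [0.3, 0.8, -0.4]
opening: 1.003
grasp_force: 0.0
```

>>> move_arm(increments=[{"xyz":[-27,-18,0],"roll":0,"grip":100},{"xyz":[0,0,0],"roll":0,"grip":100},{"xyz":[0,0,10],"roll":0,"grip":100},{"xyz":[0,0,0],"roll":0,"grip":100}])

```text
time_s: 22.88
position: [0.4119, -0.2706, 0.13]
tcp_rot: [[0.003, 1.0, -0.001], [1.0, -0.003, 0.002], [0.002, -0.001, -1.0]]
force: [-0.8, 0.5, 0.1]
opening: 1.0
grasp_force: 0.0
```

```bash
python3 - <<'E'
from look import *
r,d=bot.capture("top");print(tops("top",d,(.6262,.0462),.084,.019))
s=bot.read_state();print(np.round(s["position"],4),np.round(s["tcp_rot"],3))
side((.4134,-.2707),.104,0)
E
```

```text
[ 0.4119 -0.2706  0.13  ] 1.0002560026567175 22.8833 [-0.8  0.5  0.1]
(array([0.6256, 0.0462]), 0.0263, 429, array([0.6248, 0.0461]), np.float64(0.1032))
[ 0.4122 -0.2702  0.1304] [[ 0.002  1.    -0.001]
 [ 1.    -0.002  0.002]
 [ 0.002 -0.001 -1.   ]]
side axis fit [ 0.4148 -0.2691] 635 rms 0.0006 z 0.005 0.062
top (array([ 0.4145, -0.27  ]), 0.0266, 935, array([ 0.4143, -0.2721]), np.float64(0.1047))
```

>>> move_arm(increments=[{"xyz":[0,1,25],"roll":0,"grip":100},{"xyz":[0,0,25],"roll":0,"grip":100},{"xyz":[0,0,22],"roll":0,"grip":100},{"xyz":[0,0,16],"roll":0,"grip":100},{"xyz":[0,0,9],"roll":0,"grip":100}])

```text
time_s: 23.4
position: [0.4137, -0.2694, 0.0325]
tcp_rot: [[-0.0, 1.0, -0.002], [1.0, 0.0, 0.002], [0.002, -0.002, -1.0]]
force: [-0.2, -0.3, 0.1]
opening: 0.998
grasp_force: 0.0
```

>>> move_arm(increments=[{"xyz":[0,0,0],"roll":0,"grip":0},{"xyz":[0,0,0],"roll":0,"grip":0},{"xyz":[0,0,0],"roll":0,"grip":0},{"xyz":[0,0,0],"roll":0,"grip":0},{"xyz":[0,0,0],"roll":0,"grip":0}])

```text
time_s: 23.82
position: [0.4144, -0.2713, 0.035]
tcp_rot: [[0.001, 1.0, 0.002], [1.0, -0.001, -0.002], [-0.002, 0.002, -1.0]]
force: [-0.1, 0.6, 0.9]
opening: 0.707
grasp_force: 0.0
```

>>> move_arm(increments=[{"xyz":[0,0,0],"roll":0,"grip":0},{"xyz":[0,0,0],"roll":0,"grip":0},{"xyz":[0,0,0],"roll":0,"grip":0},{"xyz":[0,0,0],"roll":0,"grip":0},{"xyz":[0,0,0],"roll":0,"grip":0}])

```text
time_s: 24.23
position: [0.4139, -0.2711, 0.0346]
tcp_rot: [[0.001, 1.0, 0.001], [1.0, -0.001, -0.001], [-0.001, 0.001, -1.0]]
force: [-1.8, -0.2, 5.7]
opening: 0.591
grasp_force: 30.0
```

>>> move_arm(increments=[{"xyz":[0,0,-10],"roll":0,"grip":0},{"xyz":[0,0,-25],"roll":0,"grip":0},{"xyz":[0,0,-30],"roll":0,"grip":0},{"xyz":[0,0,-30],"roll":0,"grip":0},{"xyz":[0,0,-25],"roll":0,"grip":0}])

```text
time_s: 24.65
position: [0.4135, -0.2704, 0.1556]
tcp_rot: [[0.001, 1.0, -0.0], [1.0, -0.001, 0.0], [0.0, -0.0, -1.0]]
force: [0.6, -0.6, -2.5]
opening: 0.593
grasp_force: 30.0
```

>>> move_arm(increments=[{"xyz":[10,5,0],"roll":0,"grip":0},{"xyz":[20,10,0],"roll":0,"grip":0},{"xyz":[27,14,0],"roll":0,"grip":0},{"xyz":[27,14,0],"roll":0,"grip":0},{"xyz":[27,14,0],"roll":0,"grip":0}])

```text
time_s: 25.07
position: [0.4701, -0.1575, 0.1529]
tcp_rot: [[0.002, 1.0, -0.002], [1.0, -0.002, 0.002], [0.002, -0.002, -1.0]]
force: [0.9, -0.2, -2.7]
opening: 0.59
grasp_force: 30.0
```

>>> move_arm(increments=[{"xyz":[27,14,0],"roll":0,"grip":0},{"xyz":[27,14,0],"roll":0,"grip":0},{"xyz":[27,14,0],"roll":0,"grip":0},{"xyz":[27,14,0],"roll":0,"grip":0},{"xyz":[27,14,0],"roll":0,"grip":0}])

```text
time_s: 25.48
position: [0.5399, -0.0224, 0.1525]
tcp_rot: [[0.001, 1.0, -0.004], [1.0, -0.001, 0.001], [0.001, -0.004, -1.0]]
force: [0.7, -0.7, -3.3]
opening: 0.593
grasp_force: 30.0
```

>>> move_arm(increments=[{"xyz":[27,14,0],"roll":0,"grip":0},{"xyz":[27,14,0],"roll":0,"grip":0},{"xyz":[27,14,0],"roll":0,"grip":0},{"xyz":[27,14,0],"roll":0,"grip":0},{"xyz":[27,14,0],"roll":0,"grip":0}])

```text
time_s: 25.9
position: [0.6098, 0.1122, 0.1521]
tcp_rot: [[0.001, 1.0, -0.004], [1.0, -0.001, 0.0], [0.0, -0.004, -1.0]]
force: [0.0, -0.0, -1.9]
opening: 0.592
grasp_force: 30.0
```

>>> move_arm(increments=[{"xyz":[18,12,0],"roll":0,"grip":0},{"xyz":[12,5,0],"roll":0,"grip":0},{"xyz":[0,0,0],"roll":0,"grip":0}])

```text
time_s: 26.15
position: [0.6277, 0.143, 0.1523]
tcp_rot: [[-0.002, 1.0, -0.002], [1.0, 0.002, 0.001], [0.001, -0.002, -1.0]]
force: [0.2, -0.0, -2.9]
opening: 0.592
grasp_force: 30.0
```

```bash
python3 - <<'E'
from look import *
r,d=bot.capture("side");P=cloud("side",d)
r2,_=bot.capture("top");cv2.imwrite("pics/h1.png",np.hstack([cv2.resize(r[50:350,200:480,::-1],(400,428)),cv2.resize(r2[130:290,150:300,::-1],(400,428))]))
s=bot.read_state();print(np.round(s["position"],4))
E
```

```text
[0.6277 0.143  0.1523] 0.5922779840304826 26.15 [ 0.2 -0.  -2.9]
[0.6265 0.1399 0.1526]
```

View pics/h1.png

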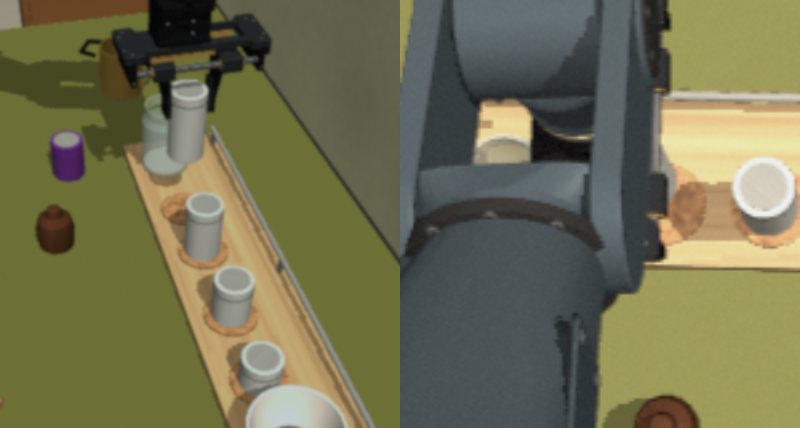

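>>> move_arm(increments=[{"xyz":[0,1,20],"roll":0,"grip":0},{"xyz":[0,0,25],"roll":0,"grip":0},{"xyz":[0,0,25],"roll":0,"grip":0},{"xyz":[0,0,15],"roll":0,"grip":0},{"xyz":[0,0,7],"roll":0,"grip":0}])

```text
time_s: 26.67
position: [0.6258, 0.138, 0.059]
tcp_rot: [[0.003, 1.0, -0.007], [1.0, -0.003, -0.001], [-0.001, -0.007, -1.0]]
force: [-0.1, -0.1, -3.7]
opening: 0.59
grasp_force: 30.0
```

>>> move_arm(increments=[{"xyz":[0,0,3],"roll":0,"grip":0},{"xyz":[0,0,0],"roll":0,"grip":0},{"xyz":[0,0,0],"roll":0,"grip":0}])

```text
time_s: 26.92
position: [0.63, 0.1394, 0.06]
tcp_rot: [[0.002, 1.0, 0.002], [1.0, -0.002, -0.0], [-0.0, 0.002, -1.0]]
force: [0.3, 0.2, -2.4]
opening: 0.59
grasp_force: 30.0
```

```bash
python3 - <<'E'
from look import *
side(p[:2],.104,.021)
s=bot.read_state();print(np.round(s["position"],4))
E
```

```text
[0.63   0.1394 0.06  ] 0.5903376419405151 26.9167 [ 0.3  0.2 -2.4]
side axis fit [0.6313 0.1412] 367 rms 0.0014 z 0.026 0.083
top (array([0.6307, 0.1379]), 0.0381, 334, array([0.6309, 0.1324]), np.float64(0.1273))
[0.6303 0.1396 0.0604]
```

Correct (y −1.5 tool, x +1), lower ~6 mm, then settle.

>>> move_arm(increments=[{"xyz":[1,-1.5,2],"roll":0,"grip":0},{"xyz":[0,0,2],"roll":0,"grip":0},{"xyz":[0,0,1.5],"roll":0,"grip":0},{"xyz":[0,0,0],"roll":0,"grip":0},{"xyz":[0,0,0],"roll":0,"grip":0}])

```text
time_s: 27.38
position: [0.6278, 0.1411, 0.0537]
tcp_rot: [[0.001, 1.0, 0.0], [1.0, -0.001, 0.0], [0.0, 0.0, -1.0]]
force: [-0.3, 0.5, -1.6]
opening: 0.588
grasp_force: 30.0
```

>>> move_arm(increments=[{"xyz":[0,0,1],"roll":0,"grip":0},{"xyz":[0,0,0],"roll":0,"grip":0},{"xyz":[0,0,0],"roll":0,"grip":0}])

```text
time_s: 27.63
position: [0.6278, 0.1411, 0.0536]
tcp_rot: [[0.001, 1.0, 0.0], [1.0, -0.001, 0.0], [0.0, 0.0, -1.0]]
force: [-1.8, 0.7, 5.8]
opening: 0.593
grasp_force: 30.0
```

>>> move_arm(increments=[{"xyz":[0,0,0],"roll":0,"grip":100},{"xyz":[0,0,0],"roll":0,"grip":100},{"xyz":[0,0,0],"roll":0,"grip":100},{"xyz":[0,0,0],"roll":0,"grip":100},{"xyz":[0,0,0],"roll":0,"grip":100}])

```text
time_s: 28.05
position: [0.6279, 0.1409, 0.0523]
tcp_rot: [[0.001, 1.0, 0.0], [1.0, -0.001, -0.0], [-0.0, 0.0, -1.0]]
force: [-0.3, -0.4, 0.0]
opening: 0.886
grasp_force: 0.0
```

>>> move_arm(increments=[{"xyz":[0,0,0],"roll":0,"grip":100},{"xyz":[0,0,-15],"roll":0,"grip":100},{"xyz":[0,0,-35],"roll":0,"grip":100},{"xyz":[0,0,-35],"roll":0,"grip":100},{"xyz":[0,0,-35],"roll":0,"grip":100}])

```text
time_s: 28.47
position: [0.6272, 0.1409, 0.1731]
tcp_rot: [[0.001, 1.0, -0.002], [1.0, -0.001, -0.0], [-0.0, -0.002, -1.0]]
force: [0.0, 0.2, 0.3]
opening: 1.0
grasp_force: 0.0
```

>>> move_arm(increments=[{"xyz":[0,-30,-20],"roll":0,"grip":100},{"xyz":[0,-30,0],"roll":0,"grip":100},{"xyz":[0,-30,0],"roll":0,"grip":100},{"xyz":[0,-30,0],"roll":0,"grip":100},{"xyz":[0,-30,0],"roll":0,"grip":100}])

```text
time_s: 28.88
position: [0.4763, 0.1411, 0.1927]
tcp_rot: [[0.001, 1.0, 0.001], [1.0, -0.001, 0.0], [0.0, 0.001, -1.0]]
force: [0.4, 0.5, 0.5]
opening: 0.997
grasp_force: 0.0
```

```bash
python3 - <<'E'
from look import *
r,d=bot.capture("side")
r2,d2=bot.capture("top");cv2.imwrite("pics/h2.png",np.hstack([cv2.resize(r[100:400,260:480,::-1],(380,518)),cv2.resize(r2[150:260,160:480,::-1],(400,138+380))]))
for g,h in(((.628,.1405),.104),((.6262,.0462),.084),((.624,-.0792),.064),((.6225,-.1905),.044)): print(g,h,*[tops(n,q,g,h,.019)[:2] for n,q in (("top",d2),)])
for n in("top","side"):
    for x in bot.spot_in("jar_center",n)[:1]: print(n,x["conf"],world(n,x["at"]).round(4))
E
```

```text
[0.4763 0.1411 0.1927] 0.9968472970617223 28.8833 [0.4 0.5 0.5]
(0.628, 0.1405) 0.104 (array([0.6265, 0.1411]), 0.0261)
(0.6262, 0.0462) 0.084 (array([0.6258, 0.0465]), 0.0262)
(0.624, -0.0792) 0.064 (array([ 0.6238, -0.0798]), 0.0262)
(0.6225, -0.1905) 0.044 (array([ 0.6219, -0.1906]), 0.0263)
top 0.66 [[0.6381 0.2661 0.0828]]
side 0.8 [[0.617  0.2399 0.0968]]
```

View pics/h2.png

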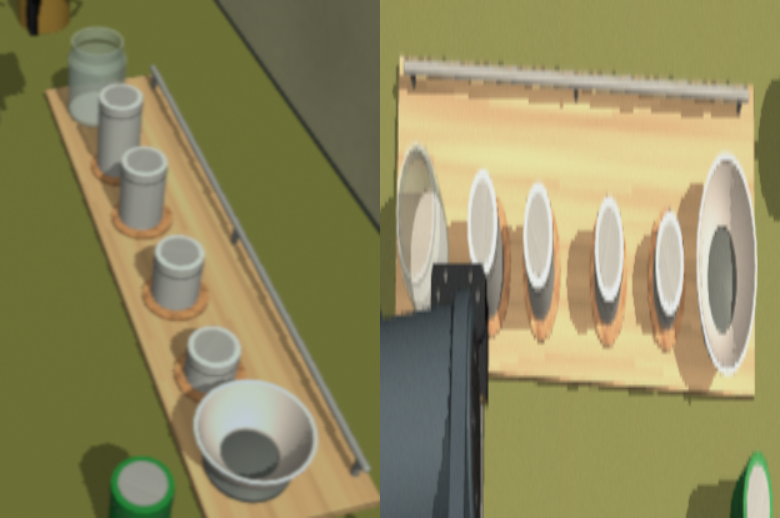

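All four tins stand centred within 2 mm on the rounds in the right order, and the jar is in its place.

```bash
python3 -c "
from rig import bot
print(bot.hand_in())"
```

```text
the job is handed in; nothing more can be done
None
```

Done and handed in: the four tins stand upright within about 2 mm of the round centres, shortest by the bowl to tallest by the jar, and the jar was not touched. The 64 mm tin was tilted roughly 15° on the first grasp, because the fingertips sit about 37 mm higher than the reported TCP, but it rocked back upright on its own and never tipped over.

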